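Fit the snap ring that retains the sprung collar on a polishing spindle

TASK

The brass collar on the upright polishing spindle still lacks its snap ring. Squeeze the two crossed eyes of the ring so that it spreads, without squeezing so far that the eyes meet, lower it over the spindle, press the sprung collar all the way down with it (gently, never with more than 20 N), and let the ring contract into the groove so that it holds the collar. Never force it, let go of it, and leave the other things on the bench where they are.

Things in the scene. Friction and masses are not known exactly. Their poses are not given: they have to be found in the camera images.
- ring: Steel snap ring of 5 mm round wire, lying flat on the bench, eyes up (loose, 65 g). Two bowed halves turn on a pin at the back; in front their legs cross and end in upright eye plates. Squeezing the eyes together spreads it (sprung: 7 N at the start, 17 N at 0.8 rad). Origin: centre of the closed ring on its underside; z up; -x from the pin to the eyes. Fixed to half a, which turns with eye a.
- ring_center (a point): Centre of half a's bow, at the wire's mid height (2.5 mm above the ring's underside): the ring's centre when it is closed.
- ring_hinge (a point): The pin that joins the halves, 19 mm behind the closed ring's centre, at the wire's mid height. The ring's midline runs from here to the point midway between the eyes. The middle of the spread opening lies on it: 19 mm from the pin closed, 22 mm at 0.7 rad, 23 mm at 0.8 rad.
- eye_a (a point): Centre of eye plate a (13 mm wide, 4 mm thick, reaching 30 mm above the ring's underside, bare from 12 mm up), 22 mm above the ring's underside; closed, it lies 31 mm in front of the ring's centre and 28 mm to one side.
- eye_b (a point): Centre of eye plate b, same height, 28 mm to the other side. Closed, the plates measure about 64 mm over their outer edges, 19 mm at 0.8 rad, where their outer faces are parallel.
- ring_spread (a joint): Angle by which the halves are spread, rad: 0 closed on the bench; the opening just passes the 40 mm spindle at 0.58, with 2 mm to spare all round at 0.78; at 0.95 the eyes meet and the ring is spoiled. In the groove it reads about 0.03; resting on the spindle outside the groove about 0.5.
- spindle: Upright steel spindle, 40 mm in diameter, clamped in a green round foot of 82 mm diameter on the bench. Origin: centre of the foot's underside; z up. Nominally 91 mm tall, with the ring groove (34 mm in diameter, 7 mm high) from 66 to 73 mm; but the shaft with groove and collar is clamped up to 9 mm higher or lower than that, which no reading shows. Top edge chamfered 3 mm.
- spindle_axis (a point): Point of the foot on the spindle's axis, 70 mm above the bench: 4 mm above the nominal lower edge of the groove. The spindle carries a brass collar, 60 mm in diameter, on a spring: its top covers the groove (nominally at 72 mm). Pressed 6 mm down it meets a hard stop, its top level with the groove's lower edge. It takes 3.5 N to start and 5.6 N just before the stop.
- bench_lamp: Tall black arm lamp at the left back of the bench, fixed; keep the arm clear of it, it reaches over the left of the bench. Origin: centre of its foot.
- mug: Stoneware mug, 82x116x96 mm, loose bystander.
- steel_dish: Shallow steel dish, 135 mm in diameter, 26 mm tall, loose bystander.
- flux_tin: Round grey tin, 57 mm in diameter, 30 mm tall, loose bystander.
- gold_blank: Plain gold finger-ring blank, 22 mm in diameter, 6 mm tall, loose bystander.
- silver_blank: Plain silver finger-ring blank, 24 mm in diameter, 9 mm tall, loose bystander.

How it is judged:
By the outcome, as a careful person would: the job done as asked, in the order asked, and still so for the second after the job is handed in, with the robot touching nothing.
It also fails if it takes over 51 s, if anything falls off the work surface, if the arm or the gripper's body presses on something with over 40 N, if the wrist force passes 120 N, or if a joint passes its speed limit or range.

ROBOT

A 6-joint arm with a two-finger parallel gripper is mounted at the origin on a cart in front of the work surface, level with it; the furniture and walls round the work are solid. World frame = base frame: x ahead of the robot, y to its left, z up, the work surface at z = 0. Lengths are in m, angles in rad, forces in N, time in s.
With the tool pointing down it reaches from about 0.325 to 0.925 m from the base axis. Payload 3.1 kg.
Tool frame: the origin (TCP) lies at the very end of the fingers, on their centre line; the grasp point (between the pads) lies 19 mm behind it; z points along the fingers, y is the line along which they close (so a half turn about z gives the same grasp; the last joint's range is limited). The gripper opens to 85 mm and grips with 20 to 120 N. Pads are 22 mm wide; open, the fingers measure 114 mm over their backs; the gripper's body (76 mm by 85 mm) begins 54 mm behind the grasp point. The pads swing forward as they close: fully open they stand 13 mm farther back than shut.
Start: joints at [1.006, 0.217, 1.613, -0, 1.311, -0.112], TCP at [0.273, 0.562, 0.231] pointing down, gripper open.
Joint ranges: [-2.75, 2.75], [-0.78, 2.1], [0.31, 2.55], [-1.13, 4.27], [0.13, 2.63], [-2.58, 2.58]. Speed limits (rad/s): [2.79, 2.79, 3.14, 3.14, 3.14, 3.14].

INTERFACE

Orientations are given as a unit quaternion [x, y, z, w].
In Python, from workcell import bot, cams, nets gives the robot as it stands.
- The arm moves only by the tool jog_arm, never from a script. Its argument "rows" is a list that holds one entry, the list of rows, each a list of 5 numbers: the opening, from 0 (shut) to 1 (fully open), then the shift along the tool's x, y, z in mm, then the turn about the tool's z in degrees. A call has 1 to 20 rows; each row shifts and turns the commanded pose from where the row before left it, along the tool's axes as they then stand; what a row does not reach is not made up. A row lasts 1/8 s, in which the tool goes at most 62.5 mm and 10.7 degrees, less where a joint would pass 70% of its speed; a pose out of reach is approached as far as the arm can. A call is refused whole if a number of a shift passes 62.5 or a number of a turn 10.7, either way. A call with a gripper value outside its range is refused whole. The fingers move at their own pace and stop on an object; "force" is the grip in N (left out, the last holds). Time passes only in rows, so rows that do not move let the fingers close. It gives the time, the measured TCP pose, the force, the opening and the grip force at its end, in the units of the state.
- bot.read_state(): the state, without advancing time (a new reading comes with each control period).
- cams.snapshot(name): name is "scene" or "top" or "wrist"; returns a dict with "image" (400x640x3 uint8, red, green, blue), "z_map" (400x640 float32, m along the optical axis (not along the pixel's ray), 0 where there is no reading), "fx", "fy", "cx", "cy" (pixels), "R" (3x3) and "t" (3): a world point X has camera coordinates R X + t. Camera axes: x right, y down, z forward; pixel columns grow to the right and rows downward; lengths in m; the calibration is good to about 2 mm. A picture is of the moment at which its call begins.
- bot.job_done(): hands the job in; it is judged then, once.
Trained networks look in a picture, given as the dict that the camera call returned (one of the last four; its "shot" number tells which), for a name from the list of things; names that differ only in an ending like _2 or _b are one class to them, and where a whole thing is asked for, a point or a joint stands for the part that bears it (a point fixed in the world has none). Each returns a list of dicts, best first, with "score" (0 to 1); they miss things now and then, are a little off and sometimes report something else, mostly with a low value. They report only what shows in the picture. A call takes as long as a camera call.
- nets.trace(label, picture): "pixels" (400x640 bool, what is visible of it) and "xy" ([column, row] in pixels, amid what is visible of it).
The state is a dict: "time_s": time; "qpos": joint angles; "joint_vel": joint speeds; "tau": joint torques, N m; "ee_pos": TCP position; "tool_rot": TCP orientation; "force": force on the tool from outside, world axes, zero at the start; "ft_torque": the same for the moment, N m; "width": finger opening in m; "grasp_force": force on a finger pad.
Only numpy, scipy, OpenCV 4.12 (cv2) and the standard library are available. Lean on these libraries where they do the work, as an engineer would, in place of code of your own. Each camera call takes 0.05 s, during which the arm holds its last target. There are 200 camera calls.

## Working session

There is one attempt and no reset: what is moved stays moved. The work goes in short steps, Python scripts to look and compute and a tool call to move; the robot and the scene stay as the last step left them, time stands still between calls to the robot, and variables do not carry over. Pictures are saved under pics/ and viewed, at most 10 in all, crops included, and the job is handed in when it is done.

Besides the shell and the picture viewer there is one more tool, called after "Emit:" as name([rows], argument=value, ...), one row to a line, values as JSON. jog_arm: Moves the arm, as the interface text tells. Its arguments: {"type":"object","properties":{"rows":{"type":"array"},"force":{"type":"number"}},"required":["rows"]}

```bash
mkdir -p pics; ls
cat > h.py <<'E'
import numpy as np,cv2
from workcell import bot,cams,nets
def save(p,n): cv2.imwrite('pics/'+n,p['image'][:,:,::-1])
def world(p,uv,z=None,depth=None):
    r=np.array([(uv[0]-p['cx'])/p['fx'],(uv[1]-p['cy'])/p['fy'],1.]);R=np.array(p['R']);t=np.array(p['t'])
    C=-R.T@t; d=R.T@r
    return C+d*((z-C[2])/d[2] if z is not None else depth)
def cloud(p,m):
    v,u=np.nonzero(m&(p['z_map']>0)); d=p['z_map'][v,u]
    c=np.stack([(u-p['cx'])/p['fx']*d,(v-p['cy'])/p['fy']*d,d],1)
    return (c-np.array(p['t']))@np.array(p['R'])
E
python3 - <<'E'
from h import *
s=bot.read_state();print(s)
for c in ['scene','top']:
    p=cams.snapshot(c);save(p,c+'1.png')
    for n in ['ring','eye_a','ring_hinge','spindle','mug','steel_dish','flux_tin','gold_blank','silver_blank','bench_lamp']:
        for r in nets.trace(n,p)[:2]:
            cl=cloud(p,r['pixels'])
            print(c,n,round(r['score'],2),np.round(r['xy']),r['pixels'].sum(),np.round(np.median(cl,0),3),np.round(np.percentile(cl,[2,98],axis=0),3).tolist())
E
```

```text
pics
{'time_s': 0.0, 'qpos': array([ 1.00580428e+00,  2.17765172e-01,  1.61494157e+00,  4.91673395e-05,
        1.31130245e+00, -1.12201814e-01]), 'joint_vel': array([ 1.40627285e-03,  1.03103346e-03,  5.32791000e-04, -1.47321861e-04,
       -8.63588801e-04, -6.78518134e-05]), 'tau': array([ 8.92572757e-05, -3.96832430e+01, -3.03859735e+01,  2.30675511e-05,
        9.70821886e-03,  1.87012517e-06]), 'ee_pos': array([0.27294882, 0.5613373 , 0.22995756]), 'tool_rot': array([ 2.24472105e-01,  9.74479766e-01, -1.13177767e-03, -4.23748524e-04]), 'force': array([-0.09384525, -0.57481778,  0.24035017]), 'ft_torque': array([-0.05740827, -0.05194981, -0.02900142]), 'grasp_force': 0.0, 'width': 0.08546059882808445}
scene ring 0.58 [324. 213.] 64 [0.54  0.031 0.01 ] [[0.517, -0.012, -0.004], [0.58, 0.048, 0.028]]
scene eye_a 0.46 [332. 215.] 1 [ 0.547 -0.008  0.014] [[0.547, -0.008, 0.014], [0.547, -0.008, 0.014]]
scene eye_a 0.4 [327. 214.] 58 [0.541 0.029 0.011] [[0.517, -0.012, -0.002], [0.579, 0.051, 0.028]]
scene ring_hinge 0.58 [327. 214.] 83 [0.542 0.031 0.007] [[0.516, -0.012, -0.003], 
[... 490 characters left out ...]
.391 -0.311  0.026] [[0.367, -0.329, -0.001], [0.437, -0.275, 0.031]]
top ring 0.69 [462. 256.] 1279 [ 0.347 -0.442  0.002] [[0.287, -0.497, -0.004], [0.409, -0.38, 0.028]]
top spindle 0.75 [416. 191.] 458 [ 0.555 -0.283  0.065] [[0.526, -0.325, 0.003], [0.597, -0.256, 0.091]]
top mug 0.63 [371. 241.] 561 [ 0.4   -0.119  0.074] [[0.361, -0.166, 0.039], [0.437, -0.077, 0.097]]
top steel_dish 0.7 [465. 256.] 1287 [ 0.347 -0.442  0.002] [[0.287, -0.497, -0.004], [0.409, -0.38, 0.028]]
top steel_dish 0.49 [369. 243.] 542 [ 0.398 -0.119  0.074] [[0.361, -0.164, 0.046], [0.437, -0.077, 0.096]]
top flux_tin 0.52 [420. 243.] 239 [ 0.395 -0.297  0.028] [[0.368, -0.325, 0.001], [0.422, -0.271, 0.034]]
```

Run:
```python
import cv2,numpy as np
a=cv2.imread('pics/scene1.png');b=cv2.imread('pics/top1.png')
c=np.vstack([cv2.resize(a[150:330,230:450],(660,300*540//540-10)),cv2.resize(b[130:290,280:520],(660,300))])
cv2.imwrite('pics/both.png',c)
```

```text
(no output)
```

View pics/both.png

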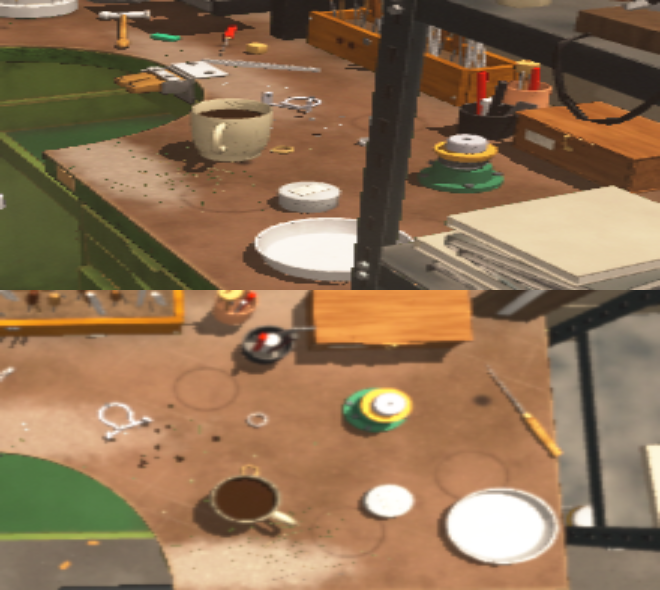

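View pics/scene1.png

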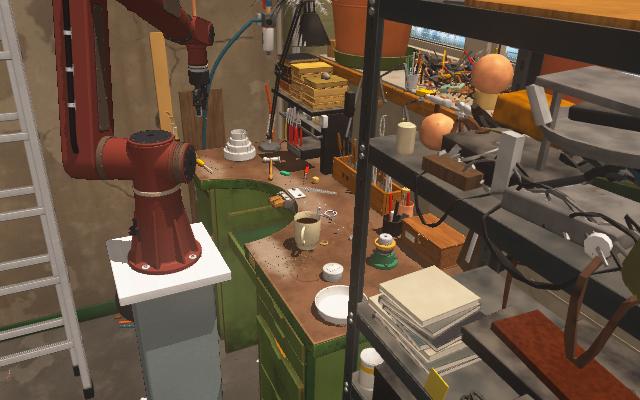

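The scene shows the lamp's black arm at about (290,50) and its head at about (310,20). In the top view the ring is near pixel (322,197), with its eyes toward the robot, and the spindle is near (416,191). I'll measure the lamp and the ring next.

Run:
```python
from h import *
p=cams.snapshot('scene')
for uv in [(267,148),(277,100),(287,50),(300,15),(312,22),(318,30)]:
    u,v=uv;d=p['z_map'][v,u];print(uv,np.round(world(p,uv,depth=d),3))
q=cams.snapshot('top'); print(q['fx'],-np.array(q['R']).T@q['t'])
for uv in [(312,190),(322,190),(323,198),(333,199),(320,211),(334,206)]: print(uv,np.round(world(q,uv,z=0.0),3))
print(cloud(p,np.ones((400,640),bool)).shape)
c=cloud(p,np.ones((400,640),bool));m=(abs(c[:,1]-.4)<.35)&(c[:,0]>.3)&(c[:,0]<.9)&(c[:,2]>.15)
print(np.histogramdd(c[m],bins=[[.3,.4,.5,.6,.7,.8,.9],[.05,.15,.25,.35,.45,.55,.65,.75],[.15,.3,.45,.6,.8]])[0].astype(int).transpose(2,0,1))
```

```text
(267, 148) [0.587 0.692 0.009]
(277, 100) [0.732 0.925 0.154]
(287, 50) [0.606 0.507 0.464]
(300, 15) [0.803 0.824 0.55 ]
(312, 22) [0.598 0.278 0.592]
(318, 30) [0.613 0.262 0.569]
394.05971040690395 [0.37508872 0.00584754 1.37485774]
(312, 190) [0.586 0.071 0.   ]
(322, 190) [0.585 0.035 0.   ]
(323, 198) [0.556 0.032 0.   ]
(333, 199) [ 0.552 -0.003  0.   ]
(320, 211) [0.511 0.044 0.   ]
(334, 206) [ 0.527 -0.006  0.   ]
(254324, 3)
[[[  0   0   0   0   0  18   0]
  [  0   0   0   0   0   0   0]
  [  0   0   0   0   0   4   8]
  [  0   0 221 373 244 352 152]
  [  0  46 748 236 103  93  54]
  [346 167 204  74   0   0   0]]

 [[  0   0   0   0  26  23   0]
  [  0   0   0   0   0   0   0]
  [  0   0   0   0   8  56   0]
  [  0   0   0 436 385 447 100]
  [ 37   1 168 530 258 173  62]
  [682 205 154 492 221 113 233]]

 [[  0   0   0   0 161   2   0]
  [  0   0   0   4   0   0   0]
  [  0 100 441  10  10   0   0]
  [  0  91 167  48 117   0   0]
  [  6   0   0   1  13   0   0]
  [175   0   0 919 337  28 260]]

 [[  0   0   0   0   0   0   0]
  [  0   0   0   0   6   0   0]
  [  0  11 251  62  26   0   0]
  [  0  49 114  43   1   0   0]
  [  0   0   0  28  72   0   0]
  [  0   0   4 335  34   2  45]]]
```

Emit:
jog_arm([
  [[1,-36.7,-32.3,0,0],[1,-36.7,-32.3,0,0],[1,-36.7,-32.3,0,0],[1,-36.7,-32.3,0,0],[1,-36.7,-32.3,0,0],[1,-36.7,-32.3,0,0],[1,-36.7,-32.3,0,0],[1,-36.7,-32.3,0,0],[1,-36.7,-32.3,0,0],[1,-36.7,-32.3,0,0],[1,-36.7,-32.3,0,0],[1,-36.7,-32.3,0,0],[1,0,0,0,-8.7],[1,0,0,0,-8.7],[1,0,0,0,-8.7],[1,0,0,0,-8.7],[1,0,0,0,-8.7],[1,0,0,0,0],[1,0,0,0,0]],
], force=40)

```text
time_s: 3.58
ee_pos: [0.4999, 0.0208, 0.2314]
tool_rot: [-0.152, 0.988, -0.0, 0.0]
force: [0.5, 0.5, -0.3]
width: 0.0857
grasp_force: 0.0
```

Run:
```python
from h import *
s=bot.read_state();print(s['time_s'],s['qpos'],s['ee_pos'],s['tool_rot'],s['force'])
p=cams.snapshot('wrist');save(p,'w1.png');print(p['fx'],-np.array(p['R']).T@p['t'],p['R'])
for n in ['ring','ring_hinge','eye_a','eye_b','spindle']:
    for r in nets.trace(n,p)[:3]:
        cl=cloud(p,r['pixels']);print(n,round(r['score'],2),np.round(r['xy']),r['pixels'].sum(),np.round(np.median(cl,0),3),np.round(np.percentile(cl,[2,98],axis=0),3).tolist())
```

```text
3.575 [-9.86951951e-02 -5.27541368e-02  1.90214423e+00  5.15178803e-06
  1.29208396e+00 -1.97380761e+00] [0.49986892 0.02084836 0.23136542] [-1.51570892e-01  9.88446388e-01 -1.23208483e-05  5.80579202e-05] [ 0.51081432  0.51119038 -0.25067384]
279.26076684986776 [ 0.42946356 -0.00155165  0.37351463] [[-2.99782907e-01  9.54007357e-01  4.15154006e-04]
 [ 9.12902198e-01  2.86739793e-01  2.90499343e-01]
 [ 2.77019469e-01  8.74657324e-02 -9.56875101e-01]]
ring 0.6 [313. 204.] 486 [0.55  0.03  0.006] [[0.52, -0.007, -0.001], [0.584, 0.055, 0.03]]
ring_hinge 0.8 [319. 204.] 427 [0.551 0.029 0.005] [[0.519, -0.005, -0.001], [0.583, 0.056, 0.029]]
eye_a 0.82 [323. 205.] 317 [0.549 0.029 0.007] [[0.536, -0.007, -0.0], [0.578, 0.057, 0.029]]
eye_a 0.63 [320. 206.] 432 [0.55  0.031 0.006] [[0.52, -0.006, 0.003], [0.584, 0.056, 0.029]]
eye_b 0.82 [323. 205.] 317 [0.549 0.029 0.007] [[0.536, -0.007, -0.0], [0.578, 0.057, 0.029]]
eye_b 0.63 [320. 206.] 432 [0.55  0.031 0.006] [[0.52, -0.006, 0.003], [0.584, 0.056, 0.029]]
spindle 0.96 [ 58. 152.] 5660 [ 0.556 -0.277  0.051] [[0.528, -0.312, 0.005], [0.595, -0.254, 0.087]]
```

View pics/w1.png

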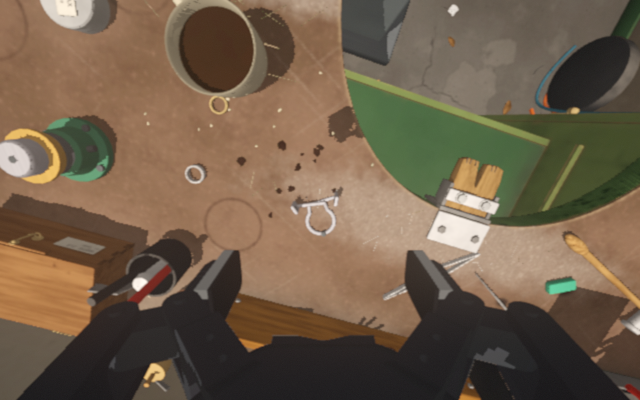

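```bash
cat >> h.py <<'E'
def ringfit(p,box=((.49,.62),(-.03,.09)),z0=0,names=('ring','ring_hinge','eye_a')):
    M=np.zeros((400,640),bool)
    for n in names:
        for r in nets.trace(n,p)[:2]:
            if r['score']>.5: M|=r['pixels']
    M=cv2.dilate(M.astype(np.uint8),np.ones((5,5)))>0
    c=cloud(p,M); k=(c[:,0]>box[0][0])&(c[:,0]<box[0][1])&(c[:,1]>box[1][0])&(c[:,1]<box[1][1]); c=c[k]
    hi=c[c[:,2]>z0+.013]
    _,l,cen=cv2.kmeans(hi.astype(np.float32),2,None,(3,50,1e-6),5,cv2.KMEANS_PP_CENTERS)
    return c,hi,l.ravel(),cen
E
python3 - <<'E'
from h import *
p=cams.snapshot('wrist')
c,hi,l,cen=ringfit(p);print(cen,len(hi))
for i in (0,1): print(np.round(np.percentile(hi[l==i],[5,50,95],axis=0),4))
im=cv2.resize(p['image'][180:245,280:355],None,fx=8,fy=8,interpolation=cv2.INTER_CUBIC);cv2.imwrite('pics/w1c.png',im[:,:,::-1])
lo=c[(c[:,2]>.003)&(c[:,2]<.012)];print(len(lo))
# far points from eye mid
mid=cen.mean(0);d=np.linalg.norm(lo[:,:2]-mid[:2],axis=1);i=np.argsort(-d)[:8];print(mid,np.round(lo[i],4),d[i])
for uv in [(320,217),(322,234),(320,203)]: print(uv,world(p,uv,z=.0025))
E
```

```text
[[ 0.522475    0.04498502  0.02602175]
 [ 0.55059433 -0.00312035  0.02467049]] 102
[[0.5177 0.0431 0.0145]
 [0.5222 0.0447 0.0281]
 [0.5286 0.0475 0.0302]]
[[ 0.5473 -0.0076  0.0138]
 [ 0.5504 -0.0031  0.0269]
 [ 0.5547  0.0014  0.0297]]
380
[0.53653467 0.02093233 0.02534612] [[0.5845 0.0478 0.0068]
 [0.5851 0.0464 0.0065]
 [0.5833 0.0474 0.0063]
 [0.5825 0.0486 0.0071]
 [0.5797 0.0523 0.0036]
 [0.5836 0.046  0.0065]
 [0.5809 0.0496 0.0064]
 [0.5838 0.0445 0.0072]] [0.0549856  0.05486255 0.0537195  0.05369558 0.05337195 0.05334723
 0.05283483 0.05280769]
(320, 217) [0.55987611 0.03551431 0.0025    ]
(322, 234) [0.58382827 0.04602275 0.0025    ]
(320, 203) [0.54012661 0.0293362  0.0025    ]
```

View pics/w1c.png

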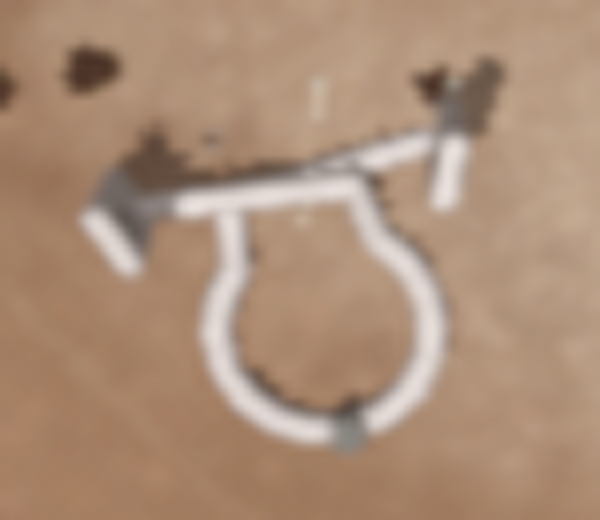

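The close crop shows the ring closed, with crossed legs. The eye plates are at (110,240) and (448,170), and the pin is at (348,430). The eye spacing of 56 mm agrees, and the midline lies at 30.3° in world. I'll move over it.

Emit:
jog_arm([
  [[1,0,0,0,-6.45],[1,0,0,0,-6.45],[1,-3.6,-2.3,25,0],[1,-3.6,-2.3,25,0],[1,-3.6,-2.3,25,0],[1,-3.6,-2.3,25,0],[1,-3.6,-2.3,25,0],[1,-3.6,-2.3,25,0],[1,-3.6,-2.3,25,0],[1,-3.5,-2.3,25,0],[1,0,0,0,0],[1,0,0,0,0]],
])

```text
time_s: 5.58
ee_pos: [0.5344, 0.0195, 0.032]
tool_rot: [-0.263, 0.965, -0.0, 0.0]
force: [-0.3, 0.8, 1.0]
width: 0.0854
grasp_force: 0.0
```

```bash
cat >> h.py <<'E'
def axes(s):
    from scipy.spatial.transform import Rotation as Ro
    return Ro.from_quat(s['tool_rot']).as_matrix()
E
python3 - <<'E'
from h import *
s=bot.read_state();print(s['time_s'],s['qpos'],s['ee_pos'],s['tool_rot'],s['force'])
p=cams.snapshot('wrist');save(p,'w2.png')
for n in ['ring','ring_hinge','eye_a','spindle']:
    for r in nets.trace(n,p)[:3]: print(n,r['score'],r['xy'],r['pixels'].sum())
c,hi,l,cen=ringfit(p);
for i in (0,1): print(np.round((np.percentile(hi[l==i],[5,50,95],axis=0)-s['ee_pos'])@axes(s),4))
E
```

```text
5.575 [-9.48459527e-02  2.89892251e-01  1.94833180e+00 -2.14073262e-05
  9.02517085e-01 -2.19719307e+00] [0.53444556 0.01946835 0.03201308] [-2.62663892e-01  9.64887298e-01 -1.58095787e-04  3.95410095e-04] [-0.31664858  0.79620101  1.01476781]
ring 0.67 [324.6, 248.8] 2767
ring_hinge 0.93 [326.4, 250.9] 2502
ring_hinge 0.71 [317.5, 246.8] 1275
eye_a 0.93 [319.0, 250.9] 1325
eye_a 0.76 [326.5, 251.7] 2712
[[ 0.003  -0.0301  0.0175]
 [-0.0018 -0.0274  0.0063]
 [-0.0082 -0.0252  0.0025]]
[[ 0.0027  0.0289  0.0173]
 [-0.0023  0.0272  0.006 ]
 [-0.009   0.0262  0.0023]]
```

View pics/w2.png

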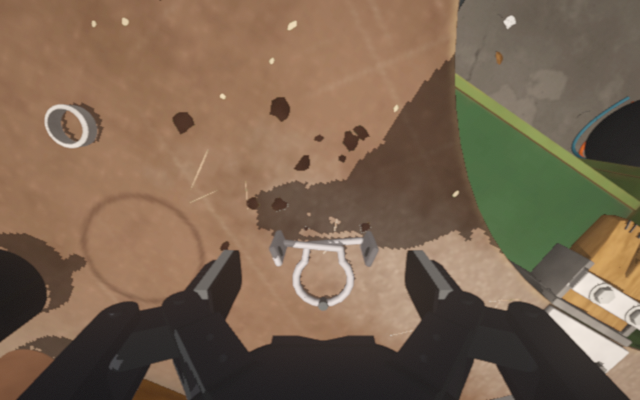

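The ring is centred between the open fingers, with its eyes at (280,248) and (370,247). I'll descend and close to first contact.

Emit:
jog_arm([
  [[1,0,0,10,0],[1,0,0,10,0],[1,0,0,7,0],[1,0,0,4,0],[0.85,0,0,0,0],[0.74,0,0,0,0],[0.74,0,0,0,0],[0.74,0,0,0,0]],
], force=40)

```text
time_s: 6.98
ee_pos: [0.5341, 0.0195, 0.0006]
tool_rot: [-0.263, 0.965, -0.0, 0.0]
force: [-0.4, 1.0, 0.4]
width: 0.0635
grasp_force: 7.0
```

Emit:
jog_arm([
  [[0.68,0,0,-0.8,0],[0.62,0,0,-0.8,0],[0.56,0,0,-0.8,0],[0.5,0,0,-0.6,0],[0.44,0,0,-0.5,0],[0.44,0,0,0,0],[0.44,0,0,0,0]],
])

```text
time_s: 7.85
ee_pos: [0.5333, 0.02, 0.0047]
tool_rot: [-0.263, 0.965, 0.001, -0.001]
force: [-4.8, 1.8, 9.0]
width: 0.0375
grasp_force: 13.7
```

```bash
cat >> h.py <<'E'
def look(name,box=None):
    s=bot.read_state();p=cams.snapshot('wrist');save(p,name)
    print(s['time_s'],s['ee_pos'],s['width'],s['grasp_force'],s['force'])
    c,hi,l,cen=ringfit(p,box=((s['ee_pos'][0]-.09,s['ee_pos'][0]+.09),(s['ee_pos'][1]-.09,s['ee_pos'][1]+.09)),z0=s['ee_pos'][2]-.006)
    T=lambda q:(q-s['ee_pos'])@axes(s)
    for i in (0,1): print('eye',np.round(T(np.percentile(hi[l==i],[5,50,95],axis=0)),4).tolist())
    t=T(c);lo=t[(t[:,2]>-.009)&(t[:,0]<-.012)]
    print('lo pct',np.round(np.percentile(lo,[1,50,99],axis=0),4).tolist())
    return s,p,t
E
python3 - <<'E'
from h import *
s,p,t=look('w3.png')
cv2.imwrite('pics/w3c.png',cv2.resize(p['image'][200:360,220:430],None,fx=3,fy=3,interpolation=cv2.INTER_CUBIC)[:,:,::-1])
E
```

```text
7.85 [0.53327834 0.02003271 0.0047291 ] 0.03747895051743747 13.70874990709126 [-4.8316324   1.83976701  8.96377238]
eye [[0.0184, -0.0052, -0.0719], [0.0101, -0.001, -0.0734], [0.0017, 0.0038, -0.0749]]
eye [[0.0181, -0.0099, -0.0085], [-0.0003, -0.0091, -0.0226], [-0.0239, 0.0082, -0.033]]
lo pct [[-0.0596, -0.0268, -0.0049], [-0.0422, 0.0024, 0.0015], [-0.0124, 0.0254, 0.006]]
```

View pics/w3c.png

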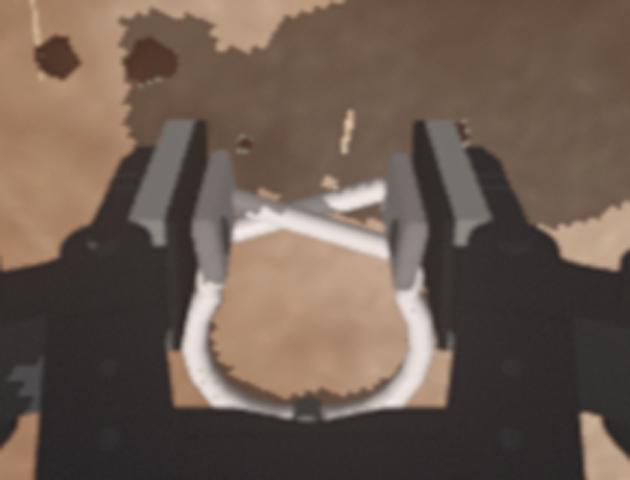

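Emit:
jog_arm([
  [[0.4,0,0,-1.5,0],[0.36,0,0,-1,0],[0.32,0,0,-0.6,0],[0.28,0,0,-0.4,0],[0.25,0,0,0,0],[0.225,0,0,0,0],[0.225,0,0,0,0],[0.225,0,0,0,0]],
])

```text
time_s: 9.05
ee_pos: [0.5339, 0.0195, 0.0073]
tool_rot: [-0.263, 0.965, 0.0, -0.0]
force: [0.5, -0.5, -0.6]
width: 0.0191
grasp_force: 15.9
```

Emit:
jog_arm([
  [[0.225,0,0,-8,0],[0.225,0,0,-15,0],[0.225,0,0,-20,0],[0.225,0,0,-25,0],[0.225,0,0,-25,0],[0.225,0,0,-25,0],[0.225,0,0,-20,0],[0.225,0,0,-12,0],[0.225,0,0,0,0],[0.225,0,0,0,0]],
])

```text
time_s: 10.3
ee_pos: [0.5332, 0.0196, 0.1566]
tool_rot: [-0.263, 0.965, 0.0, -0.001]
force: [-0.1, -0.0, -0.4]
width: 0.0193
grasp_force: 15.9
```

Run:
```python
from h import *
s,p,t=look('w4.png')
cv2.imwrite('pics/w4c.png',cv2.resize(p['image'][200:360,220:430],None,fx=3,fy=3,interpolation=cv2.INTER_CUBIC)[:,:,::-1])
for cam in ['top','scene','wrist']:
    q=cams.snapshot(cam)
    for n in ['spindle','ring']:
        for r in nets.trace(n,q)[:1]:
            c=cloud(q,r['pixels']);print(cam,n,r['score'],r['xy'],r['pixels'].sum())
            if n=='ring': print(np.round(np.percentile(c,[2,25,50,75,98],axis=0),4).tolist());continue
            c=c[(abs(c[:,0]-.56)<.06)&(abs(c[:,1]+.285)<.06)]
            h,e=np.histogram(c[:,2],bins=np.arange(-.004,.112,.002));print({round(float(a),3):int(b) for a,b in zip(e,h) if b})
            f=c[c[:,2]>c[:,2].max()-.004]; print('top face',len(f),f.mean(0),(f.min(0)+f.max(0))/2,f.max(0)-f.min(0))
```

```text
10.3 [0.53324304 0.01955466 0.15656811] 0.019302673740511728 15.939430296421051 [-0.069545   -0.00867796 -0.35009471]
eye [[0.0124, -0.0049, -0.0088], [-0.0045, 0.0025, -0.0219], [-0.0154, 0.0035, -0.0304]]
eye [[0.0171, -0.004, -0.0629], [0.0097, -0.0003, -0.0739], [-0.0021, 0.0068, -0.0751]]
lo pct [[-0.103, -0.0186, -0.0032], [-0.0614, -0.0001, 0.005], [-0.0122, 0.0177, 0.1582]]
top spindle 0.62 [415.0, 192.9] 453
{-0.004: 1, -0.002: 1, 0.0: 2, 0.002: 3, 0.004: 8, 0.006: 17, 0.008: 22, 0.01: 36, 0.012: 28, 0.014: 15, 0.016: 8, 0.018: 4, 0.02: 6, 0.022: 4, 0.024: 5, 0.026: 7, 0.028: 10, 0.03: 4, 0.032: 4, 0.034: 5, 0.036: 7, 0.038: 2, 0.04: 1, 0.058: 1, 0.06: 3, 0.062: 8, 0.064: 27, 0.066: 31, 0.068: 36, 0.07: 20, 0.072: 5, 0.074: 3, 0.076: 3, 0.078: 4, 0.08: 7, 0.082: 13, 0.084: 25, 0.086: 39, 0.088: 18, 0.09: 3, 0.092: 3, 0.094: 1}
top face 4 [ 0.56122416 -0.29433528  0.09341945] [ 0.56257477 -0.29211919  0.09374201] [0.01341899 0.0163845  0.00332408]
scene spindle 0.9 [385.0, 254.7] 761
{-0.004: 3, -0.002: 6, 0.0: 9, 0.002: 16, 0.004: 20, 0.006: 32, 0.008: 46, 0.01: 42, 0.012: 3
[... 611 characters left out ...]
1484], [0.5749, 0.0273, 0.1532], [0.5956, 0.045, 0.1615], [0.7198, 0.2668, 0.1764]]
wrist spindle 0.75 [25.6, 52.3] 5575
{-0.002: 24, 0.0: 104, 0.002: 147, 0.004: 152, 0.006: 163, 0.008: 677, 0.01: 1164, 0.012: 240, 0.014: 268, 0.016: 153, 0.018: 148, 0.02: 151, 0.022: 188, 0.024: 180, 0.026: 254, 0.028: 189, 0.03: 179, 0.032: 207, 0.034: 613, 0.036: 150, 0.038: 38, 0.04: 32, 0.042: 45, 0.044: 60, 0.046: 31}
top face 106 [ 0.55894558 -0.2704286   0.04529323] [ 0.55935163 -0.27141847  0.0452929 ] [0.02591051 0.00881789 0.00388991]
wrist ring 0.7 [325.7, 270.7] 1225
[[0.5288, 0.0109, 0.0001], [0.5352, 0.016, 0.1564], [0.5387, 0.0254, 0.1653], [0.5431, 0.0283, 0.1789], [0.6294, 0.0812, 0.1808]]
```

View pics/w4c.png

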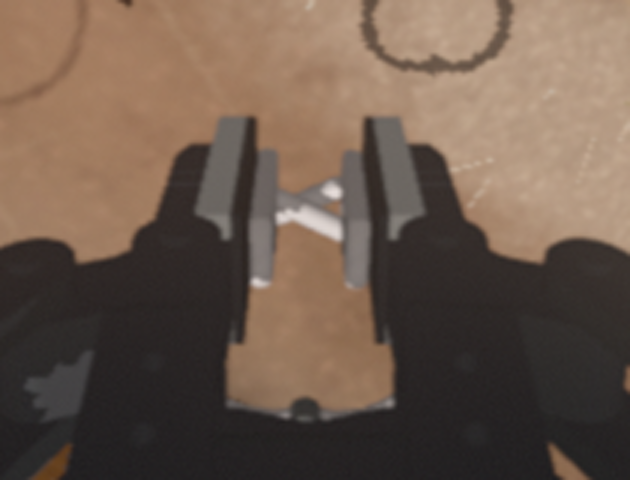

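Run:
```python
from h import *
s=bot.read_state();p=cams.snapshot('wrist')
T=lambda q:(q-s['ee_pos'])@axes(s)
for uv in [(321.7,335),(321.7,337)]:
    for z in (.152,.155): print(uv,z,np.round(T(world(p,uv,z=z)),4))
print(p['z_map'][331:341,318:326].round(4))
```

```text
(321.7, 335) 0.152 [-0.0609 -0.0009  0.0053]
(321.7, 335) 0.155 [-0.0582 -0.0009  0.0023]
(321.7, 337) 0.152 [-0.0625 -0.0009  0.0053]
(321.7, 337) 0.155 [-0.0597 -0.0009  0.0023]
[[0.3655 0.3648 0.3643 0.3662 0.3665 0.365  0.3645 0.365 ]
 [0.3651 0.1804 0.     0.1806 0.181  0.3642 0.3659 0.3656]
 [0.1804 0.1798 0.1794 0.1806 0.1801 0.1792 0.1797 0.3649]
 [0.1801 0.1788 0.1782 0.1788 0.1793 0.179  0.1803 0.1803]
 [0.1776 0.1775 0.1787 0.1784 0.1774 0.1787 0.178  0.1791]
 [0.1776 0.1766 0.1779 0.1765 0.1766 0.1771 0.1777 0.1779]
 [0.1765 0.1764 0.1763 0.1772 0.176  0.1765 0.1763 0.1781]
 [0.1755 0.175  0.175  0.1749 0.1757 0.1759 0.1766 0.1761]
 [0.1751 0.1748 0.1758 0.1741 0.1753 0.1754 0.1753 0.176 ]
 [0.0836 0.0842 0.0841 0.0837 0.0831 0.0826 0.083  0.0831]]
```

Emit:
jog_arm([
  [[0.225,0,0,0,10],[0.225,0,0,0,10],[0.225,0,0,0,10.3],[0.225,1,-15,0,0],[0.225,2,-30,0,0],[0.225,2,-35,0,0],[0.225,2,-35,0,0],[0.225,2,-35,0,0],[0.225,1,-30,0,0],[0.225,0,-15,0,0],[0.225,0,0,0,0],[0.225,0,0,0,0]],
])

```text
time_s: 12.5
ee_pos: [0.5243, -0.1747, 0.1571]
tool_rot: [-0.002, 1.0, 0.0, -0.0]
force: [-0.6, 1.0, -0.7]
width: 0.0195
grasp_force: 15.9
```

Run:
```python
from h import *
s=bot.read_state();print(s['ee_pos'],s['tool_rot'],s['qpos'],s['width'])
p=cams.snapshot('wrist');save(p,'w5.png')
for r in nets.trace('spindle',p)[:2]:
    print(r['score'],r['xy'],r['pixels'].sum())
    c=cloud(p,r['pixels']);c=c[(abs(c[:,0]-.56)<.06)&(abs(c[:,1]+.285)<.06)]
    h,e=np.histogram(c[:,2],bins=np.arange(-.004,.112,.002));print({round(float(a),3):int(b) for a,b in zip(e,h) if b>20})
    for lo,hi in [(.007,.013),(.06,.072),(.082,.092)]:
        f=c[(c[:,2]>lo)&(c[:,2]<hi)]
        if len(f)>10:
            (x,y),R=cv2.minEnclosingCircle((f[:,:2]*1000).astype(np.float32));print(lo,len(f),'z',np.median(f[:,2]),'circ',x,y,R,np.percentile(f,[1,99],axis=0).round(4).tolist())
```

```text
[ 0.52429978 -0.17474707  0.1571063 ] [-1.91218810e-03  9.99998070e-01  3.88523374e-04 -2.30466511e-04] [-4.48996548e-01  1.40887906e-01  1.84850220e+00  5.45440605e-04
  1.15295609e+00 -2.02383877e+00] 0.01948087638859129
0.74 [203.2, 230.8] 5938
{0.002: 26, 0.004: 45, 0.006: 41, 0.008: 291, 0.01: 755, 0.012: 97, 0.014: 143, 0.016: 54, 0.018: 64, 0.02: 49, 0.022: 54, 0.024: 71, 0.026: 113, 0.028: 72, 0.03: 62, 0.032: 83, 0.034: 347, 0.036: 71, 0.042: 42, 0.044: 40, 0.046: 42, 0.048: 40, 0.062: 56, 0.064: 66, 0.066: 899, 0.068: 356, 0.07: 58, 0.072: 56, 0.074: 60, 0.076: 58, 0.078: 63, 0.08: 55, 0.082: 131, 0.084: 380, 0.086: 1007}
0.007 1100 z 0.010452546014885359 circ 564.2093505859375 -292.4910888671875 40.686614990234375 [[0.5245, -0.326, 0.0077], [0.6006, -0.2532, 0.0128]]
0.06 1441 z 0.06755948341567046 circ 564.4034423828125 -292.82366943359375 30.174896240234375 [[0.535, -0.3213, 0.0624], [0.5923, -0.264, 0.0716]]
0.082 1529 z 0.08639840773956464 circ 564.3998413085938 -292.7472229003906 20.043476104736328 [[0.5455, -0.3102, 0.0823], [0.5812, -0.2743, 0.0879]]
0.61 [184.3, 51.4] 4223
{}
```

View pics/w5.png

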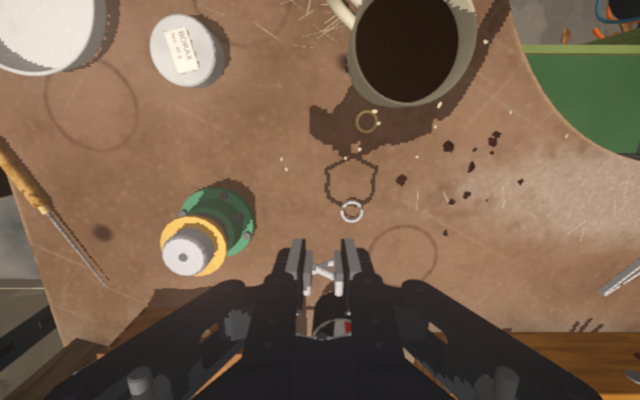

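The wrist view shows the spindle at about (190,245). Circle fits of the foot, collar and top all give the axis at (0.5643, -0.2927). The collar top is at 67.6 mm, so the shaft sits about 4.4 mm low. I'll move above it.

Emit:
jog_arm([
  [[0.225,-0.6,-15,0,0],[0.225,-0.8,-30,0,0],[0.225,-0.8,-30,0,0],[0.225,-0.6,-25,0,0],[0.225,-0.3,-17.5,0,0],[0.225,0,0,10,0],[0.225,0,0,15,0],[0.225,0,0,15,0],[0.225,0,0,10,0],[0.225,0,0,0,0],[0.225,0,0,0,0]],
])

```text
time_s: 13.98
ee_pos: [0.5283, -0.2931, 0.1076]
tool_rot: [-0.002, 1.0, -0.0, 0.0]
force: [-0.3, -0.2, -0.8]
width: 0.0199
grasp_force: 15.9
```

Run:
```python
from h import *
s=bot.read_state();print(s['ee_pos'],s['tool_rot'],s['force'])
p=cams.snapshot('wrist');save(p,'w6.png')
a=cv2.resize(p['image'][200:360,220:430],None,fx=3,fy=3,interpolation=cv2.INTER_CUBIC)
cv2.imwrite('pics/w6c.png',a[:,:,::-1])
m=np.zeros((400,640),bool);m[200:345,300:345]=1
c=cloud(p,m)
f=c[(c[:,2]>.081)&(c[:,2]<.0895)];t=(f-s['ee_pos'])@axes(s);print(len(f),np.percentile(t,[1,50,99],axis=0).round(4).tolist())
```

```text
[ 0.52827546 -0.29305282  0.10764559] [-1.53550173e-03  9.99998752e-01 -2.19119352e-04  3.01073482e-04] [-0.30421748 -0.15268923 -0.79480022]
991 [[-0.053, -0.0132, 0.0195], [-0.0412, -0.0007, 0.021], [-0.0165, 0.0124, 0.0258]]
```

View pics/w6c.png

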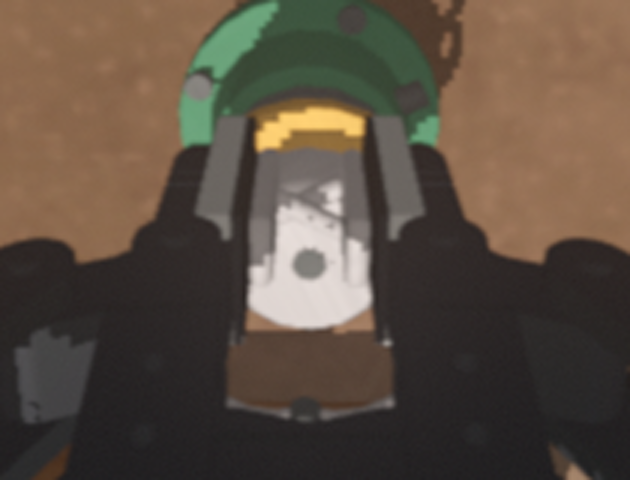

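The ring hangs above the spindle. The spindle's centre hole is at crop (310,263), and the pin is at crop (305,408).

Run:
```python
from h import *
s=bot.read_state();p=cams.snapshot('wrist')
T=lambda q:(q-s['ee_pos'])@axes(s)
print(s['width'],'axis',T(world(p,(323.2,287.6),z=.0866)))
for u,v in [(321.7,333),(321.7,336),(321.7,338)]: print('hinge',T(world(p,(u,v),depth=float(np.median(p['z_map'][int(v)-1:int(v)+2,320:324])))))
# ring wire either side of the hinge, eyes mask
g=p['image'];print(g[328:342,321].tolist());print(p['z_map'][250:345:5,300:344:6].round(3))
```

```text
0.019472499642731914 axis [-0.03662408  0.00014995  0.02146113]
hinge [-0.05909168 -0.00083121  0.00495376]
hinge [-0.05921061 -0.00082337  0.0025189 ]
hinge [-0.05898511 -0.00081688  0.00060412]
[[87, 68, 56], [88, 68, 56], [89, 69, 57], [83, 66, 55], [67, 57, 52], [58, 54, 53], [56, 54, 53], [57, 53, 52], [56, 55, 53], [58, 56, 53], [71, 68, 66], [85, 83, 81], [67, 65, 63], [44, 41, 42]]
[[0.139 0.161 0.201 0.198 0.198 0.199 0.16  0.14 ]
 [0.133 0.154 0.16  0.191 0.19  0.192 0.155 0.14 ]
 [0.128 0.148 0.161 0.186 0.185 0.164 0.15  0.14 ]
 [0.122 0.143 0.157 0.159 0.162 0.163 0.143 0.139]
 [0.122 0.139 0.157 0.158 0.158 0.184 0.139 0.14 ]
 [0.122 0.136 0.185 0.186 0.158 0.159 0.137 0.135]
 [0.121 0.137 0.187 0.186 0.187 0.186 0.137 0.136]
 [0.122 0.136 0.188 0.188 0.188 0.187 0.137 0.138]
 [0.121 0.138 0.188 0.189 0.189 0.19  0.137 0.14 ]
 [0.122 0.139 0.19  0.19  0.189 0.19  0.14  0.189]
 [0.124 0.191 0.191 0.192 0.191 0.192 0.191 0.191]
 [0.124 0.294 0.192 0.192 0.191 0.192 0.194 0.294]
 [0.124 0.297 0.296 0.295 0.296 0.296 0.297 0.296]
 [0.299 0.299 0.3   0.3   0.298 0.299 0.298 0.297]
 [0.302 0.301 0.301 0.302 0.302 0.303 0.301 0.301]
 [0.303 0.302 0.302 0.304 0.304 0.303 0.302 0.302]
 [0.305 0.304 0.305 0.305 0.305 0.304 0.304 0.305]
 [0.179 0.301 0.302 0.179 0.178 0.302 0.302 0.179]
 [0.083 0.084 0.083 0.083 0.082 0.083 0.084 0.083]]
```

Emit:
jog_arm([
  [[0.215,0,0,0,0],[0.215,0,0,0,0]],
])

```text
time_s: 14.32
ee_pos: [0.5281, -0.2932, 0.1078]
tool_rot: [-0.001, 1.0, -0.0, 0.0]
force: [-0.9, 0.6, -1.1]
width: 0.0185
grasp_force: 16.3
```

Run:
```python
from h import *
s=bot.read_state();p=cams.snapshot('wrist');save(p,'w7.png');print(s['width'])
m=np.zeros((400,640),bool);m[240:345,295:352]=1
v,u=np.nonzero(m);c=cloud(p,m);t=(c-s['ee_pos'])@axes(s)
def show(n,k):
    q=t[k];print(n,len(q),np.percentile(q,[1,10,50,90,99],axis=0).round(4).tolist())
top=(t[:,2]<-.0195)&(t[:,2]>-.027)
show('plate L',top&(t[:,1]<0)&(t[:,1]>-.012)&(t[:,0]>-.03));show('plate R',top&(t[:,1]>0)&(t[:,1]<.012)&(t[:,0]>-.03))
show('back',(t[:,2]>-.004)&(t[:,2]<.009)&(t[:,0]<-.045))
k=(t[:,2]>-.004)&(t[:,2]<.009)&(t[:,0]<-.045)
for y in np.arange(-.012,.013,.003):
    q=t[k&(abs(t[:,1]-y)<.0015)]
    if len(q): print(round(y,3),len(q),q.max(0).round(4),np.median(q,0).round(4))
f=(c[:,2]>.085)&(c[:,2]<.0885)&(t[:,0]<-.045);show('spindle far rim',f)
```

```text
0.018549028137922904
plate L 274 [[-0.0111, -0.0117, -0.0267], [-0.0091, -0.0102, -0.0245], [-0.0024, -0.0084, -0.0224], [0.0106, -0.0064, -0.0206], [0.0112, -0.006, -0.0196]]
plate R 283 [[-0.0111, 0.0053, -0.0267], [-0.0094, 0.0058, -0.0249], [-0.0022, 0.0078, -0.0224], [0.0109, 0.0101, -0.021], [0.0114, 0.0118, -0.0197]]
back 151 [[-0.0624, -0.017, -0.0], [-0.0617, -0.0103, 0.0014], [-0.0601, -0.0007, 0.0039], [-0.0588, 0.0122, 0.0053], [-0.0579, 0.0165, 0.0063]]
-0.012 4 [-0.0607 -0.0109  0.0053] [-0.0609 -0.0119  0.0044]
-0.009 7 [-0.0604 -0.0077  0.006 ] [-0.0614 -0.0091  0.0045]
-0.006 13 [-0.0604 -0.0045  0.0054] [-0.0611 -0.0058  0.0043]
-0.003 31 [-0.0579 -0.0019  0.0069] [-0.0596 -0.0026  0.003 ]
-0.0 36 [-0.0582  0.0013  0.0059] [-0.0595 -0.      0.0029]
0.003 17 [-0.06    0.0045  0.0057] [-0.0613  0.0026  0.0036]
0.006 6 [-0.0613  0.0064  0.0052] [-0.0618  0.0058  0.0042]
0.009 7 [-0.061   0.0103  0.0058] [-0.0612  0.009   0.0047]
0.012 6 [-0.0592  0.0134  0.0052] [-0.0607  0.0122  0.0043]
spindle far rim 307 [[-0.0531, -0.013, 0.0198], [-0.0518, -0.0096, 0.0205], [-0.0484, -0.0007, 0.0211], [-0.0456, 0.0086, 0.0219], [-0.045, 0.0123, 0.0226]]
```

Emit:
jog_arm([
  [[0.215,2.3,0.7,0,0],[0.215,0,0,5,0],[0.215,0,0,5,0],[0.215,0,0,3,0],[0.215,0,0,2,0],[0.215,0,0,2,0],[0.215,0,0,0,0]],
])

```text
time_s: 15.25
ee_pos: [0.5255, -0.2923, 0.0901]
tool_rot: [-0.001, 1.0, 0.0, -0.0]
force: [-1.1, -0.3, -1.0]
width: 0.0188
grasp_force: 16.3
```

Run:
```python
from h import *
s=bot.read_state();p=cams.snapshot('wrist');save(p,'w8.png');print(s['width'],s['force'],s['ft_torque'],s['ee_pos'])
m=np.zeros((400,640),bool);m[240:345,295:352]=1
c=cloud(p,m);t=(c-s['ee_pos'])@axes(s)
def show(n,k):
    q=t[k];print(n,len(q),np.percentile(q,[1,10,50,90,99],axis=0).round(4).tolist() if len(q) else 0)
show('back',(t[:,2]>-.004)&(t[:,2]<.009)&(t[:,0]<-.0565))
f=(c[:,2]>.0845)&(c[:,2]<.0885)&(t[:,0]<-.04)&(t[:,0]>-.057);show('spindle far rim',f)
cv2.imwrite('pics/w8c.png',cv2.resize(p['image'][200:360,220:430],None,fx=3,fy=3,interpolation=cv2.INTER_CUBIC)[:,:,::-1])
```

```text
0.01881286176317764 [-1.09467486 -0.29231914 -0.98020929] [-0.02007265  0.04111672 -0.03172576] [ 0.52551029 -0.29225865  0.0901162 ]
back 152 [[-0.0622, -0.017, -0.0003], [-0.0618, -0.0102, 0.0013], [-0.0601, -0.0007, 0.0039], [-0.0588, 0.0121, 0.0053], [-0.058, 0.0165, 0.006]]
spindle far rim 833 [[-0.0552, -0.0156, 0.0022], [-0.0527, -0.0117, 0.0027], [-0.0468, -0.0007, 0.0034], [-0.0416, 0.0099, 0.0042], [-0.0401, 0.0141, 0.0049]]
```

View pics/w8c.png

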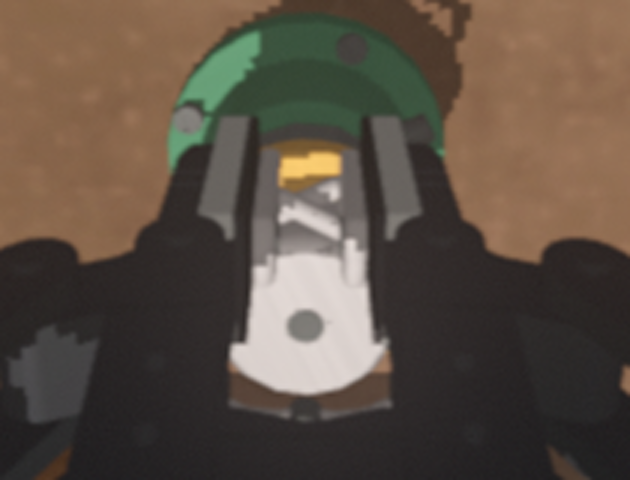

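The ring is around the chamfer with no contact force. The spindle hole is at (305,325), and the pin at (305,408) just clears the rim. I'll continue gently.

Emit:
jog_arm([
  [[0.215,0.4,0,1.5,0],[0.215,0,0,1.5,0],[0.215,0,0,1.5,0],[0.215,0,0,1,0],[0.215,0,0,0,0]],
])

```text
time_s: 15.92
ee_pos: [0.5251, -0.2923, 0.0847]
tool_rot: [-0.001, 1.0, 0.0, -0.0]
force: [0.3, 0.3, -0.2]
width: 0.0188
grasp_force: 16.3
```

Run:
```python
from h import *
s=bot.read_state();p=cams.snapshot('wrist');print(s['width'],s['force'],s['ft_torque'],s['ee_pos'])
m=np.zeros((400,640),bool);m[220:345,295:352]=1
c=cloud(p,m);t=(c-s['ee_pos'])@axes(s)
k=(t[:,2]>-.003)&(t[:,2]<.009)&(t[:,0]<-.057)
print('pin',np.median(t[k&(abs(t[:,1]+.0007)<.002)],0), 'wire',np.median(t[k&(abs(abs(t[:,1]+.0007)-.01)<.003)],0))
f=t[(c[:,2]>.080)&(c[:,2]<.0885)&(t[:,0]<-.03)&(t[:,0]>-.06)&(abs(t[:,1]+.0007)<.003)];print('rim',f[:,0].min(),f[:,0].max())
```

```text
0.018784799462983524 [ 0.34499235  0.29029997 -0.17405278] [0.03820651 0.04164848 0.0772225 ] [ 0.52510296 -0.2922607   0.08465205]
pin [-0.05965066 -0.00065286  0.00093113] wire [-0.06134926  0.0063943   0.00450055]
rim -0.0599666392169805 -0.030043255957007933
```

Emit:
jog_arm([
  [[0.215,0,0,2,0],[0.215,0,0,2,0],[0.215,0,0,2,0],[0.215,0,0,2,0],[0.215,0,0,1.5,0],[0.215,0,0,0,0],[0.215,0,0,0,0]],
])

```text
time_s: 16.85
ee_pos: [0.5252, -0.2923, 0.0753]
tool_rot: [-0.001, 1.0, -0.0, 0.0]
force: [0.1, 0.6, -1.0]
width: 0.0185
grasp_force: 16.3
```

Emit:
jog_arm([
  [[0.215,0,0,1,0],[0.215,0,0,1,0],[0.215,0,0,1,0],[0.215,0,0,0,0],[0.215,0,0,0,0]],
])

```text
time_s: 17.48
ee_pos: [0.5253, -0.2924, 0.0726]
tool_rot: [-0.001, 1.0, -0.0, 0.0]
force: [-1.0, 0.0, 2.5]
width: 0.0184
grasp_force: 16.6
```

Emit:
jog_arm([
  [[0.215,0,0,1,0],[0.215,0,0,1,0],[0.215,0,0,0,0],[0.215,0,0,0,0]],
])

```text
time_s: 17.98
ee_pos: [0.5253, -0.2924, 0.0704]
tool_rot: [-0.001, 1.0, -0.0, 0.0]
force: [-1.0, -0.3, 3.7]
width: 0.0186
grasp_force: 16.5
```

```bash
cat > chk.py <<'E'
from h import *
s=bot.read_state();p=cams.snapshot('wrist');print(s['width'],s['force'],s['ft_torque'],s['ee_pos'])
m=np.zeros((400,640),bool);m[220:345,295:352]=1
c=cloud(p,m);t=(c-s['ee_pos'])@axes(s)
k=(t[:,2]>-.02)&(t[:,2]<.012)&(t[:,0]<-.0592)&(t[:,0]>-.07)
for n,q in [('pin',t[k&(abs(t[:,1]+.0007)<.002)]),('wire',t[k&(abs(abs(t[:,1]+.0007)-.01)<.003)])]:
    print(n,len(q),np.percentile(q,[2,50,98],axis=0).round(4).tolist() if len(q) else '')
E
python3 chk.py
```

```text
0.01855354061845427 [-1.0044635  -0.32267583  3.66435067] [-0.00571969  0.10129892  0.00324932] [ 0.52533406 -0.2924466   0.0704495 ]
pin 0 
wire 0
```

Emit:
jog_arm([
  [[0.215,0,0,1,0],[0.215,0,0,1,0],[0.215,0,0,0,0],[0.215,0,0,0,0]],
])

```text
time_s: 18.52
ee_pos: [0.5253, -0.2924, 0.0684]
tool_rot: [-0.001, 1.0, -0.0, 0.0]
force: [-0.6, -0.3, 3.8]
width: 0.0188
grasp_force: 16.5
```

Emit:
jog_arm([
  [[0.215,0,0,0.7,0],[0.215,0,0,0,0],[0.215,0,0,0,0]],
])

```text
time_s: 18.9
ee_pos: [0.5253, -0.2924, 0.0682]
tool_rot: [-0.001, 1.0, -0.0, 0.0]
force: [-1.7, 0.6, 7.6]
width: 0.0188
grasp_force: 16.9
```

Emit:
jog_arm([
  [[0.215,0,0,0.6,0],[0.215,0,0,0,0],[0.215,0,0,0,0]],
])

```text
time_s: 19.27
ee_pos: [0.5254, -0.2925, 0.0682]
tool_rot: [-0.001, 1.0, -0.0, 0.0]
force: [-3.1, 1.0, 9.6]
width: 0.0192
grasp_force: 17.3
```

The collar is on its stop: the position has stopped changing and the force is about 10 N. The ring underside is about 61.8 mm, matching the predicted groove edge. I'll ease the ring open, compensating for the pads' swing.

Emit:
jog_arm([
  [[0.24,0,0,0.1,0],[0.27,-0.2,0,0.1,0],[0.3,-0.2,0,0.1,0],[0.33,-0.2,0,0.2,0],[0.33,0,0,0,0]],
])

```text
time_s: 19.9
ee_pos: [0.5265, -0.2933, 0.0676]
tool_rot: [-0.001, 1.0, -0.001, 0.001]
force: [-0.4, -0.9, 6.8]
width: 0.0285
grasp_force: 13.2
```

Emit:
jog_arm([
  [[0.36,-0.2,0,0.3,0],[0.39,-0.2,0,0.3,0],[0.42,-0.2,0,0.3,0],[0.45,-0.2,0,0.3,0],[0.45,0,0,0,0]],
])

```text
time_s: 20.52
ee_pos: [0.5276, -0.2935, 0.0665]
tool_rot: [-0.001, 1.0, -0.001, 0.001]
force: [-1.0, -1.2, 7.3]
width: 0.0385
grasp_force: 11.4
```

Emit:
jog_arm([
  [[0.49,-0.3,0,0.5,0],[0.53,-0.3,0,0.5,0],[0.57,-0.3,0,0.6,0],[0.61,-0.3,0,0.6,0],[0.61,0,0,0,0]],
])

```text
time_s: 21.15
ee_pos: [0.5279, -0.2931, 0.0633]
tool_rot: [-0.001, 1.0, -0.001, 0.0]
force: [-0.0, -2.4, 4.5]
width: 0.0522
grasp_force: 5.7
```

Emit:
jog_arm([
  [[0.65,-0.2,0,0.7,0],[0.69,-0.2,0,0.7,0],[0.73,0,0,0.5,0],[0.77,0,0,0,0],[0.9,0,0,0,0],[1,0,0,0,0],[1,0,0,0,0],[1,0,0,0,0]],
])

```text
time_s: 22.15
ee_pos: [0.5282, -0.2922, 0.0612]
tool_rot: [-0.001, 1.0, 0.0, 0.0]
force: [-0.8, -0.4, 0.4]
width: 0.0856
grasp_force: 0.0
```

Run:
```python
from h import *
s=bot.read_state();print(s['ee_pos'],s['force'],s['grasp_force'],s['width'])
p=cams.snapshot('wrist');save(p,'w9.png')
m=np.zeros((400,640),bool);m[180:345,250:400]=1
c=cloud(p,m);d=np.array([.5643,-.2927,0])
c=c-d;k=(abs(c[:,0])<.06)&(abs(c[:,1])<.045)&(c[:,2]>.05);c=c[k]
e=c[(c[:,0]<-.022)&(c[:,2]>.072)&(c[:,2]<.1)]
for sg in (1,-1): q=e[e[:,1]*sg>0];print('eye',len(q),np.percentile(q,[3,50,97],axis=0).round(4).tolist())
r=np.hypot(c[:,0],c[:,1]);h,ed=np.histogram(c[(r>.022)&(r<.034)][:,2],bins=np.arange(.05,.1,.002));print({round(float(a),3):int(b) for a,b in zip(ed,h) if b})
```

```text
[ 0.52822598 -0.29223059  0.06122751] [-0.80943257 -0.39347576  0.41244616] 0.0 0.0855874177321591
eye 778 [[-0.0366, 0.0031, 0.0722], [-0.0313, 0.026, 0.0846], [-0.0252, 0.0303, 0.0929]]
eye 862 [[-0.0383, -0.0297, 0.0722], [-0.0319, -0.0252, 0.0819], [-0.0271, -0.0027, 0.0928]]
{0.05: 31, 0.052: 1, 0.056: 30, 0.058: 100, 0.06: 187, 0.062: 1332, 0.064: 132, 0.066: 265, 0.068: 46, 0.07: 191, 0.072: 278}
```

The eyes are back to about 56 mm apart, their tops at 92.8 mm (ring underside about 62.8 mm), and the collar stays down at about 62–63 mm. I'll lift clear.

Emit:
jog_arm([
  [[1,0,0,-5,0],[1,0,0,-10,0],[1,0,0,-20,0],[1,0,0,-30,0],[1,0,0,-35,0],[1,10,30,-20,0],[1,10,40,0,0],[1,0,40,0,0],[1,0,20,0,0],[1,0,0,0,0],[1,0,0,0,0]],
])

```text
time_s: 23.58
ee_pos: [0.5083, -0.1634, 0.1817]
tool_rot: [-0.001, 1.0, -0.001, 0.0]
force: [0.3, 0.3, -0.3]
width: 0.0853
grasp_force: 0.0
```

Run:
```python
from h import *
s=bot.read_state();print(s['ee_pos'],s['force'])
p=cams.snapshot('wrist');save(p,'w10.png')
c=cloud(p,np.ones((400,640),bool))-np.array([.5643,-.2927,0])
r=np.hypot(c[:,0],c[:,1]);a=np.degrees(np.arctan2(c[:,1],c[:,0]))
w=(r>.015)&(r<.0245)&(c[:,2]>.058)&(c[:,2]<.08)
col=(r>.0255)&(r<.0295)&(c[:,2]>.052)&(c[:,2]<.08)
for lo in range(-180,180,30):
    g=(a>=lo)&(a<lo+30)
    print(lo,*[(int((g&k).sum()),np.percentile(c[g&k][:,2],[10,50,90]).round(4).tolist()) if (g&k).any() else None for k in (w,col)])
e=c[(c[:,0]<-.022)&(c[:,0]>-.045)&(abs(c[:,1])<.04)&(c[:,2]>.085)&(c[:,2]<.1)];print('eye tops',len(e),e[:,1].min(),e[:,1].max(),np.percentile(e[:,2],95))
```

```text
[ 0.5083244  -0.16342442  0.18172738] [ 0.27464557  0.27801411 -0.32049234]
-180 (88, [0.0622, 0.0644, 0.078]) (65, [0.0601, 0.0677, 0.0728])
-150 (46, [0.0626, 0.0664, 0.0677]) (42, [0.0617, 0.0627, 0.0642])
-120 (7, [0.0626, 0.0632, 0.0634]) (36, [0.062, 0.0628, 0.0636])
-90 None None
-60 None None
-30 None None
0 None None
30 (2, [0.063, 0.0643, 0.0655]) None
60 (82, [0.0623, 0.0669, 0.0749]) (10, [0.0577, 0.0613, 0.0627])
90 (145, [0.0625, 0.0673, 0.0768]) (72, [0.0592, 0.0622, 0.0633])
120 (122, [0.0629, 0.0709, 0.0785]) (41, [0.0594, 0.0624, 0.0699])
150 (98, [0.0626, 0.0713, 0.0781]) (103, [0.062, 0.071, 0.0731])
eye tops 217 -0.029857427495020905 0.03135152375989403 0.09295947994348594
```

```bash
python3 -c "
from h import *
print(bot.job_done())"
```

```text
the job is handed in; nothing more can be done
None
```

The snap ring is in the groove and holds the collar down about 5 mm below where it started. The eyes are back at their closed spacing, and the highest push I read was about 10 N. I handed the job in after about 24 s; I could not see the back of the ring behind the spindle and did not check the bystanders after the move.

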